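# Sort the loose bench goods into their fitted trays

### The arm

A 7-joint arm with a two-finger parallel gripper is mounted at the origin on a cart in front of the work surface, level with it; the furniture and walls round the work are solid. World frame = base frame: x ahead of the robot, y to its left, z up, the work surface at z = 0. Lengths are in m, angles in rad, forces in N, time in s.
With the tool pointing down it reaches from about 0.4 to 0.85 m from the base axis. Payload 10.4 kg.
Tool frame: the origin (TCP) lies on the centre line of the jaws, within the pads' length; the fingertips stand 8 mm ahead of it and the grasp point (between the pads) lies 11 mm behind it (r.finger_overhang is the distance from the TCP to the fingertips, in m); z points along the fingers, y is the line along which they close (so a half turn about z gives the same grasp; the last joint's range is limited). The gripper opens to 87 mm and grips with 3 to 60 N. Pads are 19 mm wide; open, the fingers measure 117 mm over their backs; the gripper's body (75 mm by 190 mm) begins 51 mm behind the grasp point.
Start: joints at [1.176, 0.332, -0.065, 1.46, 0.022, 1.35, -0.088], TCP at [0.227, -0.582, 0.231] pointing down, gripper open.
Joint ranges: [-2.6, 2.6], [-0.5, 2.12], [-1.47, 1.34], [0.16, 2.42], [-1.27, 4.41], [0.06, 2.06], [-2.6, 2.6]. Speed limits (rad/s): [2.22, 2.22, 2.79, 2.79, 3.14, 3.14, 3.14].

### API

Orientations are given as a unit quaternion [x, y, z, w].
In Python, from bench import r, vision gives the robot as it stands.
- The arm moves only by the tool drive_tool, never from a script. Its argument "series" is a list of rows, each a list of 2 entries, a list of its own where there are three numbers: the shift along the world's x, y, z in cm, then the turn about the world's z in degrees. A call has exactly 10 rows; each row shifts and turns the commanded pose from where the row before left it; what a row does not reach is not made up. A row lasts 1/8 s, in which the tool goes at most 62.5 mm and 10.7 degrees, less where a joint would pass 70% of its speed; a pose out of reach is approached as far as the arm can. A call with a gripper value outside its range is refused whole. "hand" is the closure, from 0 (fully open) to 1 (shut), set as the call begins (left out, the last holds). The fingers move at their own pace and stop on an object; "newtons" is the grip in N (left out, the last holds). Time passes only in rows, so rows that do not move let the fingers close, or fill a call up. It gives the time, the measured TCP pose, the force, the opening and the grip force at its end, in the units of the state.
- r.read_state(): the state, without advancing time (a new reading comes with each control period).
- vision.camera(name): name is "side" or "top" or "wrist"; returns a dict with "color" (384x512x3 uint8, red, green, blue), "intrinsics" (3x3 intrinsics, pixels), "R" (3x3) and "t" (3): a world point X has camera coordinates R X + t; the wrist camera has in their place "mount" (4x4, takes a point from camera to tool coordinates, whose origin is the TCP and whose axes are the flange's). Camera axes: x right, y down, z forward; pixel columns grow to the right and rows downward; lengths in m; the calibration is good to about 2 mm. A picture is of the moment at which its call begins: read the wrist's pose just before it. There is no depth.
- r.close_job(): hands the job in; it is judged then, once.
The state is a dict: "time": time; "joint_positions": joint angles; "joint_vel": joint speeds; "joint_torque": joint torques, N m; "ee_pos": TCP position; "eef_rot": TCP orientation; "ft_force": force on the tool from outside, world axes, zero at the start; "torque": the same for the moment, N m; "width": finger opening in m; "grip_force": force on a finger pad.
Only numpy, scipy, OpenCV 4.12 (cv2) and the standard library are available. Lean on these libraries where they do the work, as an engineer would, in place of code of your own. Each camera call takes 0.05 s, during which the arm holds its last target. There are 200 camera calls.

### The job

Tidy the mixed goods on the bench into the plywood trays made for them: one lidded card box lying flat, lid up, in each bay of the two-bay tray, one screw pot upright in each round well of the two-well block, and the glue bottle standing in the square well of the small block. It does not matter which box takes which bay or which pot takes which well. Never let the glue bottle tip over on the way, and leave everything standing still on the floor of its place.

Things in the scene. Friction and masses are not known exactly. Their poses are not given: they have to be found in the camera images.
- box_ring: loose lidded card box, 50 mm along its x, 70 mm along its y, 26 mm high, dark red lid, about 40 g. Origin at the centre of its underside, z up.
- box_clasp: loose lidded card box, 45 mm along its x, 62 mm along its y, 30 mm high, dark green-blue lid, about 40 g. Origin at the centre of its underside, z up.
- pot_3: loose round white screw pot with a closed lid, 34 mm high, 39 mm diameter up to 23 mm and 41 mm above (the lid), about 30 g. Origin at the centre of its underside, z up.
- pot_6: loose round white screw pot with a closed lid, 38 mm high, 43 mm diameter up to 27 mm and 45 mm above (the lid), about 30 g. Origin at the centre of its underside, z up.
- glue: loose standing needle-tipped glue bottle, 100 mm high: white body 25 mm diameter up to 62 mm, blue cap 19 mm diameter up to 73 mm, then a thin 6 mm needle; about 30 g. Origin at the centre of its underside, z up.
- box_tray: fixed flat plywood tray with two equal oblong bays separated by one divider; 104 mm along its x, 196 mm along its y. Walls and divider 4 mm thick, tops 16 mm (divider 15 mm) above the table; each bay is 96 mm (x) by 92 mm (y), centred at y = -48 and +48 mm, its floor 8 mm above the table. Origin at the centre of its underside, z up.
- pot_tray: fixed plywood block with two round wells; 94 mm along its x, 186 mm along its y, 16 mm high. Wells 68 mm in diameter, centred at y = -45 and +45 mm on its y axis, their floors 7 mm above the table. Origin at the centre of its underside, z up.
- bottle_stand: fixed small square plywood block, 84 x 84 mm, 22 mm high, with one square well 50 x 50 mm in its centre, sides parallel to its x and y, floor 7 mm above the table. Origin at the centre of its underside, z up.
There are look-alikes about, which are no part of the job. Leave any orange or pink look-alike of the pot_3 alone.

How it is judged:
By the outcome, as a careful person would: the job done as asked, in the order asked, and still so for the second after the job is handed in, with the robot touching nothing.
It also fails if it takes over 128 s, if anything falls off the work surface, if the arm or the gripper's body presses on something with over 40 N, if the wrist force passes 120 N, or if a joint passes its speed limit or range.

## Working session

There is one attempt and no reset: what is moved stays moved. The work goes in short steps, Python scripts to look and compute and a tool call to move; the robot and the scene stay as the last step left them, time stands still between calls to the robot, and variables do not carry over. Pictures are saved under pics/ and viewed, at most 14 in all, crops included, and the job is handed in when it is done.

Besides the shell and the picture viewer there is one more tool, called as name(argument=value, ...) on one line, values as JSON. drive_tool: Moves the arm, as the interface text tells. Its arguments: {"type":"object","properties":{"series":{"type":"array"},"hand":{"type":"number"},"newtons":{"type":"number"}},"required":["series"]}

```bash
mkdir -p pics; ls; cat > h.py <<'E'
import numpy as np, cv2
from bench import r, vision
def cam(n):
    s=r.read_state(); c=vision.camera(n); c['s']=s; return c
def save(c,f): cv2.imwrite('pics/'+f,c['color'][:,:,::-1])
def RT(c):
    return np.array(c['R']),np.array(c['t'])
def ray(c,uv,z):
    K=np.array(c['intrinsics']);R,t=RT(c)
    d=R.T@np.linalg.inv(K)@np.array([uv[0],uv[1],1.]); o=-R.T@t
    return o+d*(z-o[2])/d[2]
def proj(c,X):
    K=np.array(c['intrinsics']);R,t=RT(c); p=K@(R@np.array(X)+t); return p[:2]/p[2]
E
python3 - <<'E'
from h import *
import pickle
for n in ['top','side']:
    c=cam(n); save(c,n+'0.png'); pickle.dump(c,open(n+'0.pkl','wb'))
    R,t=RT(c); print(n,-R.T@t, c['R'][2])
s=r.read_state(); print(s['time'],s['ee_pos'],s['eef_rot'],s['width'])
E
```

```text
pics
top [ 0.3163916  -0.01345254  1.03618172] [ 0.21906885  0.00686919 -0.97568522]
side [ 0.55230353 -0.99796241  0.77426635] [-0.02679103  0.81319784 -0.58137037]
0.1 [ 0.22695733 -0.58198343  0.22982917] [ 9.82767253e-01  1.84846239e-01 -1.33282922e-04 -6.13508205e-04] 0.0870564747491964
```

View pics/top0.png

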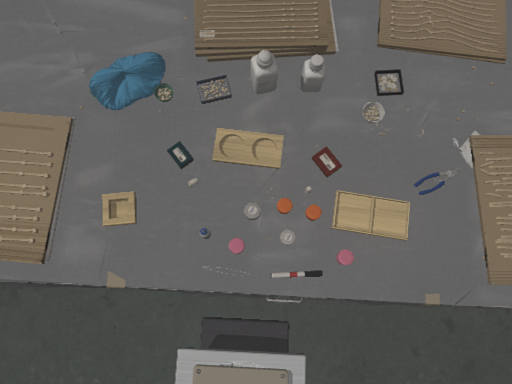

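View pics/side0.png

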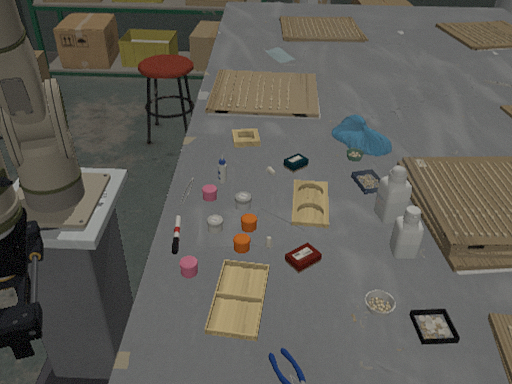

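The top view shows the white pots at (252,211) and (288,237). Their look-alikes are orange at (284,205) and (313,213) and pink at (236,245) and (345,257). The glue bottle is at (204,233), with large white bottles behind it at (264,72) and (313,73). The green box is at (180,155) and the red box at (326,161); the open black trays at (214,89) and (389,82) are not boxes. The box tray is at (371,215), the pot block at (248,148) and the stand at (118,208). I'll use the white pots, the two lidded boxes and the small bottle, and check them in one crop while I measure.

```bash
python3 - <<'E'
from h import *
import pickle
c=pickle.load(open('top0.pkl','rb')); s=pickle.load(open('side0.pkl','rb'))
im=c['color']; crop=im[125:285,90:420][:,:,::-1]
cv2.imwrite('pics/crop.png',cv2.resize(crop,None,fx=2.4,fy=2.4,interpolation=cv2.INTER_CUBIC))
hsv=cv2.cvtColor(im,cv2.COLOR_RGB2HSV)
def blobs(lo,hi,roi,mn):
    m=cv2.inRange(hsv,np.array(lo),np.array(hi)); k=np.zeros_like(m); x0,y0,x1,y1=roi; k[y0:y1,x0:x1]=m[y0:y1,x0:x1]
    k=cv2.morphologyEx(k,cv2.MORPH_CLOSE,np.ones((3,3)))
    return sorted([q for q in cv2.findContours(k,cv2.RETR_EXTERNAL,cv2.CHAIN_APPROX_NONE)[0] if cv2.contourArea(q)>mn],key=cv2.contourArea)[::-1]
def show(n,q,z):
    P=np.array([ray(c,p[0],z)[:2] for p in q],np.float32)*1000
    (cx,cy),(w,h),a=cv2.minAreaRect(P)
    u=cv2.boundingRect(q)
    print(n,'px',u,'c',round(cx,1),round(cy,1),'size',round(w,1),round(h,1),'ang',round(a,1))
    return cx,cy
for n,lo,hi,roi,z in [
 ('wood16',(10,40,90),(28,200,255),(95,120,415,245),.016),
 ('orange',(5,150,120),(16,255,255),(230,180,340,240),.034),
 ('pink',(160,100,100),(179,255,255),(215,220,365,280),.034),
 ('white',(0,0,115),(179,60,255),(235,195,310,250),.034),
 ('glueblue',(95,80,60),(125,255,255),(190,220,220,245),.073),
 ('gluewhite',(0,0,110),(179,70,255),(190,220,220,245),.062),
 ('glueany',(0,0,105),(179,255,255),(190,220,220,245),.062),
 ('bits',(0,0,110),(179,60,255),(185,175,320,195),.01),
 ('driver',(0,0,110),(179,60,255),(265,262,300,285),.015)]:
    for q in blobs(lo,hi,roi,25 if n[0]!='g' and n!='bits' else 8): show(n,q,z)
for n,roi,z in [('red',(308,143,346,180),.026),('green',(164,138,198,172),.030)]:
    x0,y0,x1,y1=roi; hh=hsv.astype(int)
    print(n,hsv[(y0+y1)//2-6:(y0+y1)//2+7:6,(x0+x1)//2-9:(x0+x1)//2+10:6].tolist())
E
```

```text
wood16 px (332, 190, 78, 51) c 508.1 -322.1 size 199.0 106.1 ang 83.6
wood16 px (212, 128, 72, 41) c 677.4 12.9 size 187.7 96.5 ang 86.1
wood16 px (102, 191, 34, 35) c 489.8 345.4 size 87.5 86.2 ang 8.7
wood16 px (306, 204, 15, 16) c 507.6 -170.7 size 35.5 40.3 ang 70.6
wood16 px (277, 198, 15, 15) c 521.2 -91.4 size 37.5 36.4 ang 48.2
orange px (306, 205, 15, 15) c 503.9 -166.4 size 37.0 36.4 ang 0.8
orange px (277, 199, 15, 14) c 516.9 -90.7 size 34.5 36.6 ang 3.0
pink px (230, 239, 14, 14) c 406.9 26.6 size 32.9 33.2 ang 3.0
pink px (338, 250, 15, 13) c 395.1 -248.5 size 28.8 37.2 ang 8.6
white px (244, 202, 16, 16) c 501.9 -6.7 size 39.6 39.0 ang 3.0
white px (280, 229, 16, 16) c 436.3 -101.9 size 37.9 36.7 ang 73.8
glueblue px (200, 228, 7, 7) c 434.5 109.6 size 14.2 13.8 ang 48.6
glueany px (193, 221, 13, 16) c 442.8 118.4 size 46.6 18.8 ang 30.8
bits px (188, 178, 10, 8) c 575.7 157.2 size 13.8 30.0 ang 30.8
bits px (304, 186, 8, 8) c 570.2 -154.1 size 13.3 21.7 ang 47.8
driver px (271, 272, 19, 6) c 340.7 -88.1 size 12.5 46.1 ang 3.0
red [[[2, 124, 82], [15, 15, 103], [3, 123, 83], [0, 0, 102]], [[4, 128, 78], [18, 25, 156], [18, 23, 164], [2, 124, 80]], [[9, 20, 91], [2, 131, 80], [20, 23, 102], [4, 129, 79]]]
green [[[98, 67, 57], [18, 19, 132], [98, 73, 56], [150, 3, 102]], [[98, 74, 55], [16, 25, 156], [72, 13, 97], [93, 41, 56]], [[30, 2, 104], [100, 83, 55], [94, 61, 59], [75, 12, 41]]]
```

View pics/crop.png

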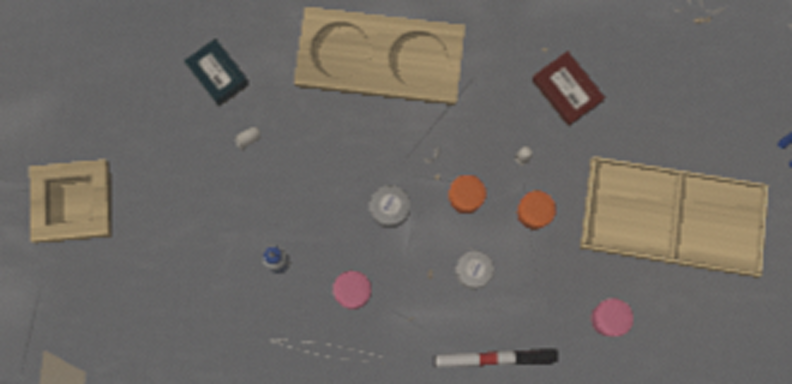

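The crop confirms the choice: red box at crop (568,88), green box at (216,72), white pots at (389,205) and (474,268), small blue-capped glue bottle at (274,258). Four orange or pink pots surround them and stay put. Next I'll measure the boxes.

```bash
python3 - <<'E'
from h import *
import pickle
c=pickle.load(open('top0.pkl','rb')); im=c['color']; hsv=cv2.cvtColor(im,cv2.COLOR_RGB2HSV)
for n,roi,z,w in [('red',(308,143,346,180),.026,(50,70)),('green',(164,138,198,172),.030,(45,62))]:
    x0,y0,x1,y1=roi; S=hsv[y0:y1,x0:x1]
    m=((S[:,:,1]>50)|(S[:,:,2]<75)).astype(np.uint8)*255
    m=cv2.morphologyEx(m,cv2.MORPH_CLOSE,np.ones((7,7)))
    q=max(cv2.findContours(m,cv2.RETR_EXTERNAL,cv2.CHAIN_APPROX_NONE)[0],key=cv2.contourArea)+np.array([x0,y0])
    P=np.array([ray(c,p[0],z)[:2] for p in q],np.float32)*1000
    R=cv2.minAreaRect(P); print(n,R, cv2.boundingRect(q)); print(cv2.boxPoints(R).round().tolist())
w=cam('wrist'); print({k:(np.array(v).round(4).tolist()) for k,v in w.items() if k in('mount','intrinsics')})
E
```

```text
red ((646.3758544921875, -199.75787353515625), (86.5788345336914, 57.6176872253418), 34.26688003540039) (312, 143, 30, 37)
[[594.0, -200.0], [627.0, -248.0], [698.0, -199.0], [666.0, -152.0]]
green ((641.6412353515625, 193.5779571533203), (80.83883666992188, 51.86032485961914), 40.70863723754883) (164, 138, 30, 34)
[[594.0, 187.0], [628.0, 148.0], [689.0, 200.0], [655.0, 240.0]]
{'intrinsics': [[291.7476, 0.0, 252.5552], [0.0, 291.7476, 194.8265], [0.0, 0.0, 1.0]], 'mount': [[0.0015, -0.9685, -0.249, 0.0676], [1.0, 0.0014, 0.0006, -0.0005], [-0.0002, -0.249, 0.9685, -0.1549], [0.0, 0.0, 0.0, 1.0]]}
```

drive_tool(series=[[[4.2,3.8,-0.3],1.3],[[4.2,3.8,-0.3],1.3],[[4.2,3.8,-0.3],1.3],[[4.2,3.8,-0.3],1.3],[[4.2,3.8,-0.3],1.3],[[4.2,3.8,-0.3],1.3],[[4.2,3.8,-0.3],1.3],[[4.2,3.8,-0.3],1.3],[[4.2,3.8,-0.3],1.3],[[4.0,4.0,-0.3],1.3]], hand=0, newtons=10)

```text
time: 1.4
ee_pos: [0.6461, -0.1992, 0.2001]
eef_rot: [0.956, 0.295, -0.0, 0.0]
ft_force: [0.6, -0.4, -0.8]
width: 0.0869
grip_force: 0.0
```

```bash
cat >> h.py <<'E'
from scipy.spatial.transform import Rotation as Ro
def wrist():
    c=cam('wrist'); s=c['s']; T=np.eye(4); T[:3,:3]=Ro.from_quat(s['eef_rot']).as_matrix(); T[:3,3]=s['ee_pos']
    M=T@np.array(c['mount']); c['R']=M[:3,:3].T; c['t']=-c['R']@M[:3,3]; return c
def jaw(s):
    y=Ro.from_quat(s['eef_rot']).as_matrix()[:,1]; return np.degrees(np.arctan2(y[1],y[0]))%180
def st():
    s=r.read_state(); print('t',round(s['time'],2),'p',np.round(s['ee_pos'],4),'jaw',round(jaw(s),1),'w',round(s['width'],4),'F',np.round(s['ft_force'],1),'g',s['grip_force'],'j7',round(s['joint_positions'][6],2))
def masks(c):
    h=cv2.cvtColor(c['color'],cv2.COLOR_RGB2HSV).astype(int); H,S,V=h[...,0],h[...,1],h[...,2]
    return dict(red=((H<12)|(H>170))&(S>80)&(V<130), green=(H>80)&(H<115)&(S>40)&(V<110), white=(S<50)&(V>120), blue=(H>100)&(H<130)&(S>90)&(V>50), wood=(H>10)&(H<28)&(S>50)&(V>100))
def find(c,name,z,mn=150,near=None):
    m=masks(c)[name].astype(np.uint8)*255
    m=cv2.morphologyEx(cv2.morphologyEx(m,cv2.MORPH_OPEN,np.ones((3,3))),cv2.MORPH_CLOSE,np.ones((9,9)))
    out=[]
    for q in cv2.findContours(m,cv2.RETR_EXTERNAL,cv2.CHAIN_APPROX_NONE)[0]:
        if cv2.contourArea(q)<mn: continue
        P=np.array([ray(c,p[0],z)[:2] for p in q],np.float32)*1000
        (x,y),(w,h),a=cv2.minAreaRect(P)
        if w<h: w,h,a=h,w,a+90
        print(name,'px',cv2.boundingRect(q),'xy',round(x,1),round(y,1),'long',round(w,1),'short',round(h,1),'longdir',round(a%180,1)); out.append((q,P))
    return out
E
python3 - <<'E'
from h import *
st(); c=wrist(); save(c,'w1.png'); find(c,'red',.026)
E
```

```text
t 1.4 p [ 0.6461 -0.1992  0.2001] jaw 124.3 w 0.0869 F [ 0.6 -0.4 -0.8] g 0.0 j7 -0.85
red px (233, 148, 47, 62) xy 649.6 -201.7 long 70.1 short 49.5 longdir 39.1
```

View pics/w1.png

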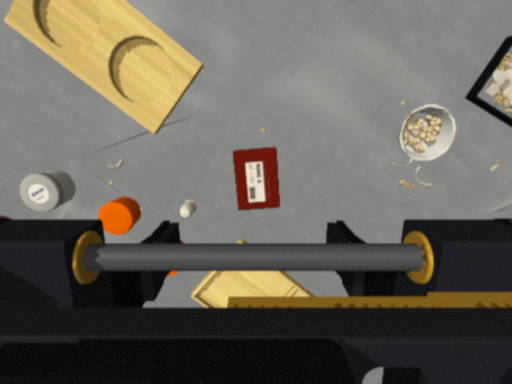

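The wrist view shows the red box at (256,179), measuring 70.1 x 49.5 mm as it should. It is clear of the small white bit at (188,208). I'll descend on it.

drive_tool(series=[[[0.35,-0.25,-2.5],4.8],[[0,0,-2.5],0],[[0,0,-2.5],0],[[0,0,-2.5],0],[[0,0,-2.5],0],[[0,0,-2.5],0],[[0,0,-2.0],0],[[0,0,-1.2],0],[[0,0,-0.6],0],[[0,0,0],0]], hand=0)

```text
time: 2.7
ee_pos: [0.6487, -0.2029, 0.0127]
eef_rot: [0.942, 0.335, 0.0, 0.0]
ft_force: [0.6, 0.6, -0.6]
width: 0.0873
grip_force: 0.0
```

drive_tool(series=[[[0,0,0],0],[[0,0,0],0],[[0,0,0],0],[[0,0,0],0],[[0,0,0],0],[[0,0,0],0],[[0,0,1],0],[[0,0,2],0],[[0,0,3],0],[[0,0,3],0]], hand=1, newtons=8)

```text
time: 3.95
ee_pos: [0.6489, -0.2028, 0.1052]
eef_rot: [0.942, 0.335, 0.001, 0.0]
ft_force: [0.6, 0.2, -1.0]
width: 0.0498
grip_force: 8.0
```

drive_tool(series=[[[0,0,2],0],[[-1.6,-1.85,1],5],[[-1.6,-1.85,0],5],[[-1.6,-1.85,0],5],[[-1.6,-1.85,0],5],[[-1.6,-1.85,0],5],[[-1.6,-1.85,0],5],[[-1.6,-1.85,0],5],[[-1.6,-1.85,0],5],[[-1.6,-1.9,0],4.5]])

```text
time: 5.2
ee_pos: [0.504, -0.3704, 0.1332]
eef_rot: [0.745, 0.668, 0.0, 0.0]
ft_force: [0.6, -0.2, 0.0]
width: 0.0497
grip_force: 8.0
```

```bash
python3 - <<'E'
from h import *
st(); c=wrist(); save(c,'w2.png'); find(c,'red',.13); find(c,'wood',.016)
E
```

```text
t 5.2 p [ 0.504  -0.3704  0.1332] jaw 173.8 w 0.0497 F [ 0.6 -0.2  0. ] g 8.000116820912808 j7 0.31
red px (269, 270, 30, 26) xy 519.3 -399.7 long 17.8 short 17.0 longdir 173.8
red px (207, 270, 24, 26) xy 480.0 -395.5 long 17.0 short 14.0 longdir 83.8
red px (204, 180, 99, 64) xy 505.5 -353.2 long 56.6 short 37.5 longdir 173.8
red px (114, 66, 25, 31) xy 449.8 -278.4 long 18.1 short 7.8 longdir 50.2
wood px (152, 292, 334, 16) xy 561.5 -494.0 long 355.9 short 18.1 longdir 173.8
wood px (353, 232, 12, 50) xy 604.7 -448.6 long 55.6 short 8.8 longdir 93.3
wood px (141, 232, 12, 50) xy 388.3 -425.1 long 55.6 short 9.1 longdir 74.4
wood px (192, 23, 124, 200) xy 510.8 -312.4 long 176.2 short 104.4 longdir 83.7
```

View pics/w2.png

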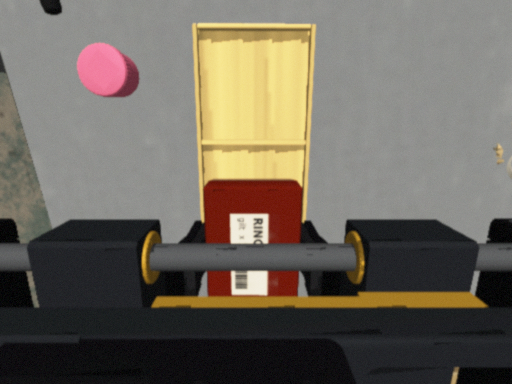

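The wrist view shows the red box (204–302, 180–296) square over the near bay, with the divider at row 143. The tray centre comes out at (509.7,-322.2), which agrees with the top view. I'll lower it.

drive_tool(series=[[[0,0,-2.5],0],[[0,0,-2.5],0],[[0,0,-2.5],0],[[0,0,-1.6],0],[[0,0,-1.0],0],[[0,0,-0.6],0],[[0,0,-0.3],0],[[0,0,-0.2],0],[[0,0,0],0],[[0,0,0],0]])

```text
time: 6.5
ee_pos: [0.5048, -0.3699, 0.0209]
eef_rot: [0.745, 0.667, 0.0, 0.0]
ft_force: [0.3, -0.5, 0.0]
width: 0.0501
grip_force: 8.0
```

drive_tool(series=[[[0,0,0],0],[[0,0,0],0],[[0,0,0],0],[[0,0,0],0],[[0,0,1],0],[[0,0,2],0],[[0,0,3],0],[[0,0,4],0],[[0,0,4],0],[[0,0,4],0]], hand=0.33)

```text
time: 7.75
ee_pos: [0.5047, -0.3697, 0.2038]
eef_rot: [0.745, 0.667, 0.0, 0.001]
ft_force: [0.4, -0.3, -0.4]
width: 0.0583
grip_force: 0.0
```

```bash
python3 - <<'E'
from h import *
st(); c=wrist(); save(c,'w3.png'); find(c,'red',.034); find(c,'white',.034)
E
```

```text
t 7.75 p [ 0.5047 -0.3697  0.2038] jaw 173.6 w 0.0583 F [ 0.4 -0.3 -0.4] g 0.0 j7 0.33
red px (231, 150, 43, 60) xy 504.5 -368.2 long 68.2 short 47.9 longdir 83.7
white px (191, 272, 125, 24) xy 491.1 -499.1 long 156.4 short 32.2 longdir 173.6
white px (34, 0, 478, 243) xy 555.1 -321.3 long 517.8 short 255.9 longdir 173.8
```

drive_tool(series=[[[1.4,5.6,0],-4.3],[[1.4,5.6,0],-4.3],[[1.4,5.6,0],-4.3],[[1.4,5.6,0],-4.3],[[1.4,5.6,0],-4.3],[[1.4,5.6,0],-4.3],[[1.4,5.6,0],-4.3],[[1.4,5.6,0],-4.3],[[1.4,5.6,0],-4.3],[[1.4,5.6,0],-4.3]], hand=0)

```text
time: 9.05
ee_pos: [0.6451, 0.1919, 0.2023]
eef_rot: [0.938, 0.346, 0.001, 0.0]
ft_force: [0.5, -0.6, 0.1]
width: 0.0872
grip_force: 0.0
```

```bash
python3 - <<'E'
from h import *
st(); c=wrist(); save(c,'w4.png'); find(c,'green',.03)
E
```

```text
t 9.05 p [0.6451 0.1919 0.2023] jaw 130.4 w 0.0872 F [ 0.5 -0.6  0.1] g 0.0 j7 -1.4
green px (231, 150, 40, 54) xy 647.1 196.8 long 61.4 short 44.7 longdir 40.5
green px (371, 34, 105, 92) xy 843.0 125.8 long 90.9 short 66.1 longdir 107.3
```

View pics/w4.png

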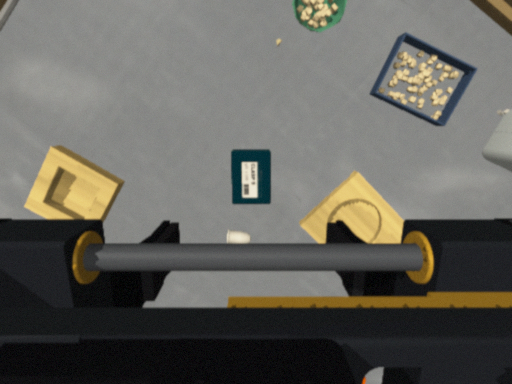

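The green box is at (251,177), 61.4 x 44.7 mm, and the jaws are aligned with it. The pot block corner at (300,223) clears the fingers.

drive_tool(series=[[[0.2,0.5,-2.5],0],[[0,0,-2.5],0],[[0,0,-2.5],0],[[0,0,-2.5],0],[[0,0,-2.5],0],[[0,0,-2.5],0],[[0,0,-2.0],0],[[0,0,-1.3],0],[[0,0,-0.7],0],[[0,0,0],0]])

```text
time: 10.35
ee_pos: [0.6466, 0.1952, 0.0106]
eef_rot: [0.938, 0.347, -0.0, 0.0]
ft_force: [0.1, -0.6, 0.5]
width: 0.0871
grip_force: 0.0
```

drive_tool(series=[[[0,0,0],0],[[0,0,0],0],[[0,0,0],0],[[0,0,0],0],[[0,0,0],0],[[0,0,0],0],[[0,0,1],0],[[0,0,3],0],[[0,0,4],0],[[0,0,4],0]], hand=1, newtons=8)

```text
time: 11.6
ee_pos: [0.6465, 0.1953, 0.1325]
eef_rot: [0.938, 0.347, 0.0, -0.0]
ft_force: [1.7, 0.1, -0.2]
width: 0.0448
grip_force: 8.0
```

drive_tool(series=[[[0,0,3.5],0],[[-1.5,-5.2,0],4.8],[[-1.5,-5.2,0],4.8],[[-1.5,-5.2,0],4.8],[[-1.5,-5.2,0],4.8],[[-1.5,-5.2,0],4.8],[[-1.5,-5.2,0],4.8],[[-1.4,-5.2,0],4.8],[[-1.4,-5.2,0],4.8],[[-1.4,-5.4,0],4.7]])

```text
time: 12.85
ee_pos: [0.5142, -0.2763, 0.1666]
eef_rot: [0.744, 0.668, 0.0, 0.001]
ft_force: [1.0, -0.5, -0.5]
width: 0.0447
grip_force: 8.0
```

drive_tool(series=[[[0,0,-2.5],0],[[0,0,-2.5],0],[[0,0,-2.5],0],[[0,0,-1.5],0],[[0,0,-1.0],0],[[0,0,0],0],[[0,0,0],0],[[0,0,0],0],[[0,0,0],0],[[0,0,0],0]])

```text
time: 14.1
ee_pos: [0.5147, -0.2749, 0.0658]
eef_rot: [0.745, 0.667, 0.0, 0.0]
ft_force: [0.1, 1.0, -0.1]
width: 0.0453
grip_force: 8.0
```

drive_tool(series=[[[0,0,-1.5],0],[[0,0,-1.2],0],[[0,0,-1.0],0],[[0,0,-0.5],0],[[0,0,-0.3],0],[[0,0,-0.2],0],[[0,0,0],0],[[0,0,0],0],[[0,0,0],0],[[0,0,0],0]])

```text
time: 15.35
ee_pos: [0.5146, -0.2748, 0.0186]
eef_rot: [0.745, 0.667, 0.0, 0.0]
ft_force: [-0.1, 0.1, -0.6]
width: 0.0447
grip_force: 8.0
```

drive_tool(series=[[[0,0,0],0],[[0,0,0],0],[[0,0,0],0],[[0,0,0],0],[[0,0,1],0],[[0,0,2],0],[[0,0,3],0],[[0,0,4],0],[[0,0,4],0],[[0,0,4],0]], hand=0.37)

```text
time: 16.6
ee_pos: [0.5147, -0.2746, 0.2017]
eef_rot: [0.745, 0.667, 0.0, 0.001]
ft_force: [1.0, -0.3, -0.2]
width: 0.0549
grip_force: 0.0
```

```bash
python3 - <<'E'
from h import *
st(); c=wrist(); save(c,'w5.png'); find(c,'green',.038); find(c,'red',.034)
E
```

```text
t 16.6 p [ 0.5147 -0.2746  0.2017] jaw 173.7 w 0.0549 F [ 1.  -0.3 -0.2] g 0.0 j7 0.18
green px (233, 154, 39, 54) xy 514.4 -272.9 long 60.2 short 42.4 longdir 83.8
red px (234, 270, 39, 14) xy 502.4 -393.0 long 46.8 short 17.8 longdir 173.7
red px (233, 227, 40, 17) xy 507.8 -338.5 long 46.5 short 20.3 longdir 173.7
```

drive_tool(series=[[[-0.8,1.7,0],-7.4],[[-0.8,1.7,0],-7.4],[[-0.8,1.7,0],-7.4],[[-0.8,1.7,0],-7.4],[[-0.8,1.7,0],-7.4],[[-0.8,1.7,0],-7.4],[[-0.8,1.7,0],-7.4],[[-0.8,1.8,0],-7.4],[[-0.7,1.8,0],-7.4],[[-0.7,1.8,0],-7.4]], hand=0)

```text
time: 17.9
ee_pos: [0.4365, -0.101, 0.1998]
eef_rot: [0.997, 0.083, 0.001, 0.001]
ft_force: [0.1, -0.1, -0.0]
width: 0.0868
grip_force: 0.0
```

```bash
cat >> h.py <<'E'
def circ(c,z,x0,y0,rad=.05):
    "bright round lid near a world point: circle of its outline at height z"
    h=cv2.cvtColor(c['color'],cv2.COLOR_RGB2HSV).astype(int)
    m=((h[...,1]<45)&(h[...,2]>135)).astype(np.uint8)*255
    m=cv2.morphologyEx(m,cv2.MORPH_CLOSE,np.ones((7,7)))
    for q in cv2.findContours(m,cv2.RETR_EXTERNAL,cv2.CHAIN_APPROX_NONE)[0]:
        if cv2.contourArea(q)<60: continue
        P=np.array([ray(c,p[0],z)[:2] for p in q],np.float32)*1000
        (x,y),R=cv2.minEnclosingCircle(P); M=P.mean(0)
        if np.hypot(x/1000-x0,y/1000-y0)<rad: print('circ px',cv2.boundingRect(q),'xy',round(x,1),round(y,1),'d',round(2*R,1),'mean',M.round(1))
E
python3 - <<'E'
from h import *
st(); c=wrist(); save(c,'w6.png'); circ(c,.034,.436,-.102); circ(c,.034,.502,-.007)
E
```

```text
t 17.9 p [ 0.4365 -0.101   0.1998] jaw 99.5 w 0.0868 F [ 0.1 -0.1 -0. ] g 0.0 j7 -1.27
circ px (0, 0, 512, 243) xy 448.8 -102.6 d 600.0 mean [ 497.5 -117.5]
```

View pics/w6.png

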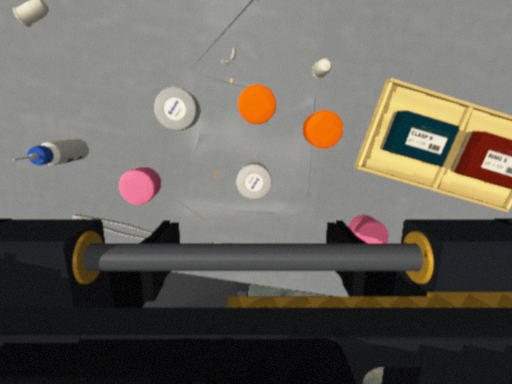

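The wrist view shows both boxes flat in their bays. Pot_3 is at (253,181) and pot_6 at (176,108), the glue at (40–85,153), orange pots at (256,104) and (322,129). I'll get the circles from Hough.

```bash
cat >> h.py <<'E'
def hough(c,uv,rr,z):
    g=cv2.cvtColor(c['color'],cv2.COLOR_RGB2GRAY); u,v=map(int,uv); x0,y0=max(u-40,0),max(v-40,0)
    sub=g[y0:v+40,x0:u+40]; f=4
    sub=cv2.GaussianBlur(cv2.resize(sub,None,fx=f,fy=f,interpolation=cv2.INTER_CUBIC),(0,0),2)
    q=cv2.HoughCircles(sub,cv2.HOUGH_GRADIENT_ALT,1.5,40,param1=80,param2=.5,minRadius=rr[0]*f,maxRadius=rr[1]*f)
    if q is None: print('none'); return
    for x,y,R in q[0]:
        p=np.array([x0+(x+.5)/f-.5,y0+(y+.5)/f-.5]); a=ray(c,p,z); e=ray(c,p+[R/f,0],z)
        print('hough px',p.round(1),'r',R/f,'xy',(a[:2]*1000).round(1),'d',round(2000*np.linalg.norm(a-e),1))
E
python3 - <<'E'
from h import *
c=wrist()
hough(c,(253,181),(12,26),.034); print(); hough(c,(176,108),(14,28),.038)
E
```

```text
hough px [255.  182.2] r 17.256063 xy [ 436.3 -101.2] d 38.7

none
```

drive_tool(series=[[[0,0,-2.5],0],[[0,0,-2.5],0],[[0,0,-2.5],0],[[0,0,-2.5],0],[[0,0,-2.5],0],[[0,0,-2.5],0],[[0,0,-1.7],0],[[0,0,-0.8],0],[[0,0,-0.5],0],[[0,0,0],0]])

```text
time: 19.25
ee_pos: [0.4368, -0.1019, 0.0188]
eef_rot: [0.996, 0.085, 0.0, 0.0]
ft_force: [0.3, -0.9, 0.2]
width: 0.0872
grip_force: 0.0
```

drive_tool(series=[[[0,0,0],0],[[0,0,0],0],[[0,0,0],0],[[0,0,0],0],[[0,0,0],0],[[0,0,0],0],[[0,0,1],0],[[0,0,3],0],[[0,0,4],0],[[0,0,4],0]], hand=1, newtons=8)

```text
time: 20.5
ee_pos: [0.4365, -0.1016, 0.1404]
eef_rot: [0.996, 0.085, 0.0, 0.0]
ft_force: [0.1, -0.4, -0.0]
width: 0.0404
grip_force: 8.0
```

drive_tool(series=[[[2.0,0.7,1],0],[[2.4,0.7,1],0],[[2.5,0.7,0],0],[[2.5,0.7,0],0],[[2.5,0.7,0],0],[[2.5,0.7,0],0],[[2.5,0.7,0],0],[[2.5,0.7,0],0],[[2.5,0.7,0],0],[[2.0,0.7,0],0]])

```text
time: 21.75
ee_pos: [0.6763, -0.0316, 0.1591]
eef_rot: [0.996, 0.085, 0.0, -0.0]
ft_force: [0.6, -0.0, -0.4]
width: 0.0403
grip_force: 8.0
```

```bash
python3 - <<'E'
from h import *
st(); c=wrist(); save(c,'w7.png'); find(c,'wood',.016); 
R,t=RT(c)
for X in [(.6816,.0579,.016),(.6754,-.0319,.016),(.6755,-.0316,.15)]: print(proj(c,X).round())
E
```

```text
t 21.75 p [ 0.6763 -0.0316  0.1591] jaw 99.7 w 0.0403 F [ 0.6 -0.  -0.4] g 7.999898409470916 j7 -1.62
wood px (192, 295, 115, 12) xy 541.5 -50.1 long 132.9 short 14.6 longdir 99.8
wood px (357, 293, 92, 13) xy 573.7 -224.9 long 105.7 short 15.8 longdir 99.8
wood px (330, 232, 17, 52) xy 611.9 -139.9 long 63.3 short 16.9 longdir 16.7
wood px (116, 110, 194, 120) xy 678.7 13.2 long 187.2 short 96.2 longdir 86.2
wood px (88, 0, 37, 10) xy 820.5 128.1 long 33.9 short 6.7 longdir 104.8
[168. 167.]
[253. 187.]
[253. 237.]
```

View pics/w7.png

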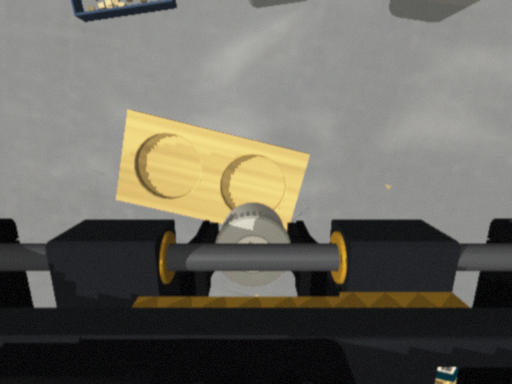

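The block centre measures (678.7,13.2), and the wells at (168,167) and (253,187) match their projected centres. I'll lower pot_3 into the right-hand well.

drive_tool(series=[[[-0.1,0,-2.5],0],[[0,0,-2.5],0],[[0,0,-2.5],0],[[0,0,-2.0],0],[[0,0,-1.5],0],[[0,0,-1.0],0],[[0,0,-0.7],0],[[0,0,-0.4],0],[[0,0,-0.2],0],[[0,0,0],0]])

```text
time: 23.05
ee_pos: [0.6748, -0.0318, 0.0259]
eef_rot: [0.996, 0.085, 0.0, 0.0]
ft_force: [0.3, -0.3, -0.8]
width: 0.0404
grip_force: 8.0
```

drive_tool(series=[[[0,0,0],0],[[0,0,0],0],[[0,0,0],0],[[0,0,0],0],[[0,0,1],0],[[0,0,2],0],[[0,0,3],0],[[0,0,4],0],[[0,0,4],0],[[0,0,3],0]], hand=0.3)

```text
time: 24.3
ee_pos: [0.6751, -0.0315, 0.1995]
eef_rot: [0.996, 0.085, 0.002, 0.0]
ft_force: [0.6, -0.1, -0.4]
width: 0.0609
grip_force: 0.0
```

drive_tool(series=[[[-1.7,0.2,0],8],[[-1.7,0.2,0],8],[[-1.7,0.2,0],8],[[-1.7,0.2,0],8],[[-1.7,0.3,0],8],[[-1.8,0.3,0],8],[[-1.8,0.3,0],8],[[-1.8,0.3,0],8],[[-1.7,0.3,0],8],[[-1.7,0.2,0],8]], hand=0)

```text
time: 25.55
ee_pos: [0.5013, -0.0064, 0.197]
eef_rot: [0.707, 0.707, 0.0, 0.001]
ft_force: [0.7, -0.1, 0.1]
width: 0.0874
grip_force: 0.0
```

```bash
python3 - <<'E'
from h import *
st(); c=wrist(); save(c,'w8.png'); p=proj(c,(.502,-.007,.038)); print(p)
hough(c,p,(13,28),.038); print();find(c,'wood',.016)
E
```

```text
t 25.55 p [ 0.5013 -0.0064  0.197 ] jaw 0.0 w 0.0874 F [ 0.7 -0.1  0.1] g 0.0 j7 -0.19
[253.14164375 184.05590579]
none

wood px (227, 283, 285, 24) xy 655.8 -159.5 long 375.6 short 34.0 longdir 180.0
wood px (72, 232, 17, 50) xy 283.1 -104.3 long 70.4 short 15.2 longdir 74.4
wood px (254, 230, 28, 13) xy 520.1 -77.5 long 33.5 short 15.9 longdir 0.0
wood px (354, 74, 113, 165) xy 679.2 13.3 long 187.6 short 96.3 longdir 86.1
```

View pics/w8.png

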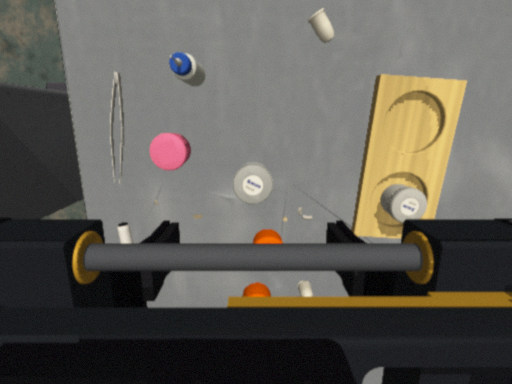

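Pot_3 stands in its well at (407,200). Pot_6 is at (253,182), where it should be for its estimated position. I'll grasp it.

drive_tool(series=[[[0,0.1,-2.5],0],[[0,0,-2.5],0],[[0,0,-2.5],0],[[0,0,-2.5],0],[[0,0,-2.5],0],[[0,0,-2.2],0],[[0,0,-1.6],0],[[0,0,-0.8],0],[[0,0,-0.5],0],[[0,0,0],0]])

```text
time: 26.85
ee_pos: [0.5018, -0.0058, 0.0198]
eef_rot: [0.709, 0.705, 0.0, 0.0]
ft_force: [-0.3, -0.7, -0.2]
width: 0.0871
grip_force: 0.0
```

drive_tool(series=[[[0,0,0],0],[[0,0,0],0],[[0,0,0],0],[[0,0,0],0],[[0,0,0],0],[[0,0,0],0],[[0,0,1],0],[[0,0,3],0],[[0,0,4],0],[[0,0,4],0]], hand=1)

```text
time: 28.1
ee_pos: [0.5014, -0.0056, 0.1413]
eef_rot: [0.709, 0.705, 0.0, 0.0]
ft_force: [0.5, 0.2, -1.0]
width: 0.0446
grip_force: 8.0
```

drive_tool(series=[[[1.8,0.6,1],0],[[1.8,0.6,1],0],[[1.8,0.6,0],0],[[1.8,0.6,0],0],[[1.8,0.6,0],0],[[1.8,0.6,0],0],[[1.8,0.7,0],0],[[1.8,0.7,0],0],[[1.8,0.7,0],0],[[1.8,0.7,0],0]])

```text
time: 29.35
ee_pos: [0.6821, 0.0584, 0.1602]
eef_rot: [0.709, 0.705, 0.0, -0.0]
ft_force: [-0.7, -0.4, -0.6]
width: 0.0442
grip_force: 8.0
```

drive_tool(series=[[[0,0,-2.5],0],[[0,0,-2.5],0],[[0,0,-2.5],0],[[0,0,-1.5],0],[[0,0,-1.0],0],[[0,0,-0.5],0],[[0,0,0],0],[[0,0,0],0],[[0,0,0],0],[[0,0,0],0]])

```text
time: 30.6
ee_pos: [0.6817, 0.0582, 0.0549]
eef_rot: [0.709, 0.705, 0.0, 0.0]
ft_force: [-1.2, -0.4, -0.8]
width: 0.0443
grip_force: 8.0
```

To 0.027: −2.8 cm.

drive_tool(series=[[[0,0,-1.0],0],[[0,0,-0.8],0],[[0,0,-0.5],0],[[0,0,-0.3],0],[[0,0,-0.2],0],[[0,0,0],0],[[0,0,0],0],[[0,0,0],0],[[0,0,0],0],[[0,0,0],0]])

```text
time: 31.85
ee_pos: [0.6817, 0.0582, 0.0267]
eef_rot: [0.709, 0.705, 0.0, 0.0]
ft_force: [0.9, 0.1, 0.3]
width: 0.0444
grip_force: 8.0
```

drive_tool(series=[[[0,0,0],0],[[0,0,0],0],[[0,0,0],0],[[0,0,0],0],[[0,0,1],0],[[0,0,2],0],[[0,0,3],0],[[0,0,4],0],[[0,0,4],0],[[0,0,3],0]], hand=0.25)

```text
time: 33.1
ee_pos: [0.682, 0.0586, 0.2005]
eef_rot: [0.709, 0.705, 0.001, 0.001]
ft_force: [0.6, -0.1, -0.4]
width: 0.0653
grip_force: 0.0
```

drive_tool(series=[[[-2.4,0.5,0.5],0],[[-2.5,0.5,0.5],0],[[-2.5,0.5,0.5],0],[[-2.5,0.5,0.5],0],[[-2.5,0.5,0.5],0],[[-2.5,0.5,0.5],0],[[-2.5,0.5,0],0],[[-2.5,0.5,0],0],[[-2.5,0.6,0],0],[[-2.4,0.5,0],0]], hand=0)

```text
time: 34.35
ee_pos: [0.4328, 0.1101, 0.2276]
eef_rot: [0.709, 0.706, 0.0, 0.001]
ft_force: [0.8, 0.5, 0.5]
width: 0.087
grip_force: 0.0
```

```bash
python3 - <<'E'
from h import *
st(); c=wrist(); save(c,'w9.png'); p=proj(c,(.4345,.1096,.073)); print(p)
find(c,'blue',.073,40); hough(c,p,(6,30),.073); print();find(c,'wood',.022)
t=cam('top'); find(t,'wood',.022); save(t,'t2.png'); 
E
```

```text
t 34.35 p [0.4328 0.1101 0.2276] jaw 179.8 w 0.087 F [0.8 0.5 0.5] g 0.0 j7 -0.31
[254.11307831 184.85277102]
blue px (248, 175, 16, 16) xy 436.0 112.2 long 16.6 short 16.3 longdir 89.8
hough px [255.2 183. ] r 8.612668 xy [435.7 111.7] d 18.7

wood px (227, 286, 285, 22) xy 598.1 -63.0 long 403.5 short 33.5 longdir 179.8
wood px (417, 232, 17, 49) xy 667.6 -0.0 long 74.8 short 14.9 longdir 106.8
wood px (72, 231, 19, 52) xy 199.6 1.2 long 78.9 short 17.5 longdir 73.6
wood px (405, 173, 82, 47) xy 679.5 80.5 long 96.0 short 61.0 longdir 177.6
wood px (0, 171, 16, 48) xy 120.8 85.4 long 63.4 short 19.0 longdir 77.6
wood px (270, 0, 49, 14) xy 478.5 297.8 long 52.3 short 12.6 longdir 179.9
wood px (333, 190, 77, 50) xy 506.8 -320.4 long 196.8 short 104.9 longdir 83.6
wood px (472, 135, 40, 149) xy 551.2 -637.4 long 409.0 short 106.5 longdir 174.7
wood px (213, 128, 71, 40) xy 675.6 12.0 long 184.6 short 94.5 longdir 85.9
wood px (0, 112, 71, 152) xy 540.3 612.0 long 402.2 short 197.9 longdir 178.1
wood px (379, 0, 127, 58) xy 1096.9 -539.2 long 370.4 short 195.1 longdir 85.8
wood px (194, 0, 141, 54) xy 1056.9 -12.2 long 407.1 short 176.7 longdir 94.6
```

View pics/w9.png

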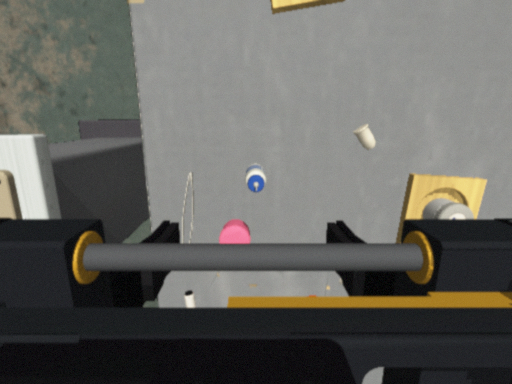

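The glue cap is at (255,183), diameter 18.7 mm (19 expected), and the pot_6 well is filled at (450,208). I'll descend on the body, grasping high enough that the needle clears the palm.

drive_tool(series=[[[0.3,0.2,-2.0],0],[[0,0,-2.5],0],[[0,0,-2.5],0],[[0,0,-2.5],0],[[0,0,-2.5],0],[[0,0,-2.5],0],[[0,0,-1.8],0],[[0,0,-1.2],0],[[0,0,-0.7],0],[[0,0,0],0]])

```text
time: 35.7
ee_pos: [0.4367, 0.1113, 0.0447]
eef_rot: [0.709, 0.705, 0.0, -0.0]
ft_force: [-0.3, 0.3, -0.2]
width: 0.0869
grip_force: 0.0
```

drive_tool(series=[[[0,0,0],0],[[0,0,0],0],[[0,0,0],0],[[0,0,0],0],[[0,0,0],0],[[0,0,0],0],[[0,0,0],0],[[0,0,0],0],[[0,0,0.5],0],[[0,0,1],0]], hand=1, newtons=10)

```text
time: 36.95
ee_pos: [0.4364, 0.1113, 0.0599]
eef_rot: [0.709, 0.705, -0.0, -0.0]
ft_force: [-0.2, 0.6, 0.1]
width: 0.0246
grip_force: 10.0
```

drive_tool(series=[[[0,0,2],0],[[0,0,2.5],0],[[0,0.5,2.5],0],[[0.5,1.5,1],0],[[1.0,2.5,0],0],[[1.0,3.0,0],0],[[1.0,3.0,0],0],[[1.0,2.5,0],0],[[0.6,1.0,0],0],[[0.2,0.4,0],0]])

```text
time: 38.2
ee_pos: [0.4897, 0.2552, 0.1398]
eef_rot: [0.709, 0.705, 0.0, -0.0]
ft_force: [-0.2, -0.0, 0.6]
width: 0.0247
grip_force: 10.0
```

```bash
python3 - <<'E'
from h import *
st(); c=wrist(); save(c,'w10.png'); find(c,'wood',.022); find(c,'blue',.155,40)
E
```

```text
t 38.2 p [0.4897 0.2552 0.1398] jaw 179.7 w 0.0247 F [-0.2 -0.   0.6] g 9.997037902940065 j7 -0.85
wood px (101, 292, 335, 16) xy 505.9 138.1 long 357.8 short 18.2 longdir 179.8
wood px (189, 231, 9, 51) xy 427.5 188.5 long 56.2 short 7.2 longdir 83.7
wood px (42, 84, 40, 52) xy 321.4 332.4 long 44.0 short 35.1 longdir 89.8
wood px (198, 36, 109, 115) xy 490.8 344.4 long 85.3 short 84.9 longdir 8.8
blue px (236, 270, 34, 14) xy 489.3 242.5 long 17.5 short 7.7 longdir 179.8
```

View pics/w10.png

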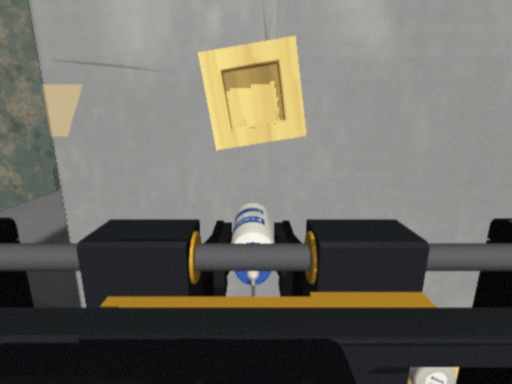

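The stand at (252,93) measures 85 x 85 mm with its centre at (490.8,344.4). The bottle hangs upright at (252,240).

drive_tool(series=[[[0,0.6,0],0],[[0,1.2,0],0],[[0.1,1.8,0],0],[[0,2.0,0],0],[[0,1.8,0],0],[[0,1.0,0],0],[[0,0.5,0],0],[[0,0,0],0],[[0,0,-0.5],0],[[0,0,-1],0]])

```text
time: 39.5
ee_pos: [0.491, 0.3437, 0.1242]
eef_rot: [0.709, 0.705, 0.0, 0.0]
ft_force: [0.4, 0.3, -0.6]
width: 0.0243
grip_force: 10.0
```

drive_tool(series=[[[0,0,-1.5],0],[[0,0,-1.5],0],[[0,0,-1.5],0],[[0,0,-1.2],0],[[0,0,-0.7],0],[[0,0,-0.4],0],[[0,0,-0.2],0],[[0,0,-0.2],0],[[0,0,0],0],[[0,0,0],0]])

```text
time: 40.75
ee_pos: [0.4907, 0.3442, 0.0528]
eef_rot: [0.709, 0.705, 0.0, 0.0]
ft_force: [0.4, 1.3, 0.4]
width: 0.0247
grip_force: 10.0
```

drive_tool(series=[[[0,0,-0.1],0],[[0,0,0],0],[[0,0,0],0],[[0,0,0],0],[[0,0,0],0],[[0,0,0],0],[[0,0,0],0],[[0,0,0],0],[[0,0,0],0],[[0,0,0],0]])

```text
time: 42.0
ee_pos: [0.4906, 0.3442, 0.0516]
eef_rot: [0.709, 0.705, 0.0, 0.0]
ft_force: [0.6, 0.5, 1.6]
width: 0.0249
grip_force: 10.0
```

drive_tool(series=[[[0,0,0],0],[[0,0,0],0],[[0,0,0],0],[[0,0,0],0],[[0,0,0],0],[[0,0,0],0],[[0,0,1],0],[[0,0,2],0],[[0,0,2.5],0],[[0,0,2.5],0]], hand=0.3)

```text
time: 43.25
ee_pos: [0.4907, 0.3445, 0.1339]
eef_rot: [0.709, 0.705, 0.001, 0.0]
ft_force: [-0.2, 0.1, -0.4]
width: 0.061
grip_force: 0.0
```

drive_tool(series=[[[0,0,2.5],0],[[0,0,3],0],[[0,0,3],0],[[0,-3,0],0],[[0,-4,0],0],[[0,-5,0],0],[[0,-5,0],0],[[0,-3,0],0],[[0,0,0],0],[[0,0,0],0]])

```text
time: 44.5
ee_pos: [0.4905, 0.1453, 0.2175]
eef_rot: [0.709, 0.706, 0.001, 0.0]
ft_force: [-0.5, 1.1, 0.3]
width: 0.0608
grip_force: 0.0
```

```bash
python3 - <<'E'
from h import *
st(); t=cam('top'); s=cam('side')
a=cv2.resize(t['color'][110:270,80:430],None,fx=2,fy=2); b=cv2.resize(s['color'][110:350,150:350],None,fx=1.33,fy=1.33)
H=max(a.shape[0],b.shape[0]); P=lambda x: cv2.copyMakeBorder(x,0,H-x.shape[0],0,0,cv2.BORDER_CONSTANT)
f=np.hstack([P(a)[:, :530],P(b)]); cv2.imwrite('pics/fin.png',f[:,:,::-1]); print(f.shape)
E
```

```text
t 44.5 p [0.4905 0.1453 0.2175] jaw 179.8 w 0.0608 F [-0.5  1.1  0.3] g 0.0 j7 -0.53
(320, 796, 3)
```

View pics/fin.png

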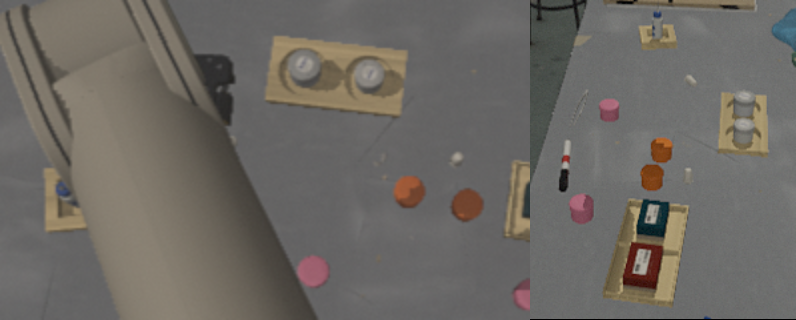

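The final view shows everything placed. The glue stands upright in its block at (657,28), both pots are upright in their wells at (743,102) and (743,130), and both boxes lie flat, lid up, at (652,217) and (643,265). The look-alikes have not moved. I'm handing the job in.

```bash
python3 -c "
from bench import r
print(r.close_job())"
```

```text
the job is handed in; nothing more can be done
None
```

The job is handed in at about 45 s: one box lid up in each bay, one pot upright in each well, and the glue bottle standing in its block, never tipped; the final pictures confirm this and show the look-alikes where they were, though no verdict came back.

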